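# Roll the dumpling pins and reject the bowed one

### The job

Not all of these three wooden rolling pins are straight, and the eye can hardly tell. Take the smoother by its fin and test each pin with its flat plate: press lightly on the pin's middle (5 N or so will do, never over 25 N), roll it away from you along the stone for a full turn and feel whether it lifts. Leave a straight pin where its roll ends; send a bowed one on over the far edge into the catch tray. When all three are tested lay the smoother flat on the table; disturb nothing else.

Things in the scene. Friction and masses are not known exactly. Their poses are not given: they have to be found in the camera images.
- board: fixed marble pastry board, 400 mm wide (y); origin under its middle on the table, +x away from the robot. Hard stone top 30 mm above the origin, from x = -75 to +75 mm; 10 mm rims in front (x -85 to -75 mm) and at the sides stand 5 mm above the stone. The far edge (x = +75 mm) is open; behind it a steel catch tray, floor 4 mm above the table, wall 26 mm high at x = +131 mm
- spot_1 (a point): where the middle of the left (+y) pin starts, on its centre line 12 mm above the stone, true to 3 mm; the point stays with the board when the pin rolls away. The pin: round wooden stick with a blue ring near each end, 24 mm diameter, 100 mm long, 55 to 95 g, lying along the board's y within 0.07 rad. Pressed in its middle and rolled a turn (75 mm), a bowed pin lifts the plate by about 4 mm; a straight one by under 1 mm
- spot_2 (a point): where the middle of the middle pin starts, on its centre line 12 mm above the stone, true to 3 mm; the point stays with the board when the pin rolls away. The pin: round wooden stick with a blue ring near each end, 24 mm diameter, 100 mm long, 55 to 95 g, lying along the board's y within 0.07 rad. Pressed in its middle and rolled a turn (75 mm), a bowed pin lifts the plate by about 4 mm; a straight one by under 1 mm
- spot_3 (a point): where the middle of the right (-y) pin starts, on its centre line 12 mm above the stone, true to 3 mm; the point stays with the board when the pin rolls away. The pin: round wooden stick with a blue ring near each end, 24 mm diameter, 100 mm long, 55 to 95 g, lying along the board's y within 0.07 rad. Pressed in its middle and rolled a turn (75 mm), a bowed pin lifts the plate by about 4 mm; a straight one by under 1 mm
- smoother_grip (a point): fondant smoother: flat white plate 150 (its x) by 60 by 8 mm with a blue fin on top, 80 long (x), 18 thick (y) and 40 mm tall (8 to 48 mm above the plate's underside); 160 g. It starts flat on the table left of the board. The point is in the middle of the fin, 34 mm above the plate's underside; z up
- ramekin: small white dish 66 mm across, 34 mm high, left, bystander, origin under its base
- jar_a: square spice jar, 96 mm high, right behind the board, bystander, origin under its base
- shaker: salt shaker 90 mm high, right of the board, bystander, origin under its base
- timer: white kitchen timer 58 mm across and 42 mm high, right of the board, bystander, origin under its base

How it is judged:
On the way, in this order (a step that is already met when the one before it is completed fails the run):
1. a first pin has been rolled 60 mm or more along the stone, pressed by the smoother ((((z of pin_k_c0 in the frame of board between 0.036 and 0.05 m and x of pin_k_c0 in the frame of board between -0.085 and 0.08 m) and distance of pin_k_c0 from where it was at the start of the episode above 0.06 m and contact force between smoother and pin_k above 0.8 N and contact force between pin_k and board above 1.8 N) or ((z of pin_m_c0 in the frame of board between 0.036 and 0.05 m and x of pin_m_c0 in the frame of board between -0.085 and 0.08 m) and distance of pin_m_c0 from where it was at the start of the episode above 0.06 m and contact force between smoother and pin_m above 0.8 N and contact force between pin_m and board above 1.8 N) or ((z of pin_s_c0 in the frame of board between 0.036 and 0.05 m and x of pin_s_c0 in the frame of board between -0.085 and 0.08 m) and distance of pin_s_c0 from where it was at the start of the episode above 0.06 m and contact force between smoother and pin_s above 0.8 N and contact force between pin_s and board above 1.8 N))), for 0.1 s.
2. a second pin has been rolled likewise, the first left where it got to (((((z of pin_k_c0 in the frame of board between 0.036 and 0.05 m and x of pin_k_c0 in the frame of board between -0.085 and 0.08 m) and distance of pin_k_c0 from where it was at the start of the episode above 0.06 m and contact force between smoother and pin_k above 0.8 N and contact force between pin_k and board above 1.8 N) and distance of any of pin_m_c0, pin_s_c0 from where it was at the start of the episode above 0.045 m) or (((z of pin_m_c0 in the frame of board between 0.036 and 0.05 m and x of pin_m_c0 in the frame of board between -0.085 and 0.08 m) and distance of pin_m_c0 from where it was at the start of the episode above 0.06 m and contact force between smoother and pin_m above 0.8 N and contact force between pin_m and board above 1.8 N) and distance of any of pin_k_c0, pin_s_c0 from where it was at the start of the episode above 0.045 m) or (((z of pin_s_c0 in the frame of board between 0.036 and 0.05 m and x of pin_s_c0 in the frame of board between -0.085 and 0.08 m) and distance of pin_s_c0 from where it was at the start of the episode above 0.06 m and contact force between smoother and pin_s above 0.8 N and contact force between pin_s and board above 1.8 N) and distance of any of pin_k_c0, pin_m_c0 from where it was at the start of the episode above 0.045 m))), for 0.1 s.
3. the third pin has been rolled likewise (((((z of pin_k_c0 in the frame of board between 0.036 and 0.05 m and x of pin_k_c0 in the frame of board between -0.085 and 0.08 m) and distance of pin_k_c0 from where it was at the start of the episode above 0.06 m and contact force between smoother and pin_k above 0.8 N and contact force between pin_k and board above 1.8 N) and distance of each of pin_m_c0, pin_s_c0 from where it was at the start of the episode above 0.045 m) or (((z of pin_m_c0 in the frame of board between 0.036 and 0.05 m and x of pin_m_c0 in the frame of board between -0.085 and 0.08 m) and distance of pin_m_c0 from where it was at the start of the episode above 0.06 m and contact force between smoother and pin_m above 0.8 N and contact force between pin_m and board above 1.8 N) and distance of each of pin_k_c0, pin_s_c0 from where it was at the start of the episode above 0.045 m) or (((z of pin_s_c0 in the frame of board between 0.036 and 0.05 m and x of pin_s_c0 in the frame of board between -0.085 and 0.08 m) and distance of pin_s_c0 from where it was at the start of the episode above 0.06 m and contact force between smoother and pin_s above 0.8 N and contact force between pin_s and board above 1.8 N) and distance of each of pin_k_c0, pin_m_c0 from where it was at the start of the episode above 0.045 m))), for 0.1 s.
At the end, for the whole second after the job is handed in: The bowed pin lies in the catch tray, the two straight ones on the stone of the board; the smoother lies flat on the table, plate down (grip point below 40 mm, tilt under 0.1 rad); all at rest and released (z of pin_m_c0 in the frame of board below 0.026 m and x of pin_m_c0 in the frame of board between 0.075 and 0.131 m and y of pin_m_c0 in the frame of board between -0.2 and 0.2 m and z of pin_k_c0 in the frame of board between 0.036 and 0.05 m and x of pin_k_c0 in the frame of board between -0.085 and 0.08 m and z of pin_s_c0 in the frame of board between 0.036 and 0.05 m and x of pin_s_c0 in the frame of board between -0.085 and 0.08 m and linear speed of each of pin_k, pin_m, pin_s, smoother below 0.02 m/s and height (world z) of smoother_grip below 0.04 m and angle between smoother_grip's own z axis and vertical below 0.1 rad); the robot touches nothing.
It fails at once if a pin is pressed against the stone with more than 25 N (contact force between any of pin_k, pin_m, pin_s and board above 25 N).
It fails at once if the smoother is dropped (falls freely faster than 0.8 m/s, about 30 mm) (linear speed of smoother above 0.8 m/s and contact force between the fingers and smoother below 0.05 N).
It fails at once if a bystander (ramekin, spice jar, salt shaker or timer) is moved by more than 25 mm (distance of any of jar_a, shaker, timer, ramekin from where it was at the start of the episode above 0.025 m).
It also fails if it takes over 72 s, if anything falls off the work surface, if the arm or the gripper's body presses on something with over 40 N, if the wrist force passes 120 N, or if a joint passes its speed limit or range.

### The arm

A 6-joint arm with a two-finger parallel gripper is mounted at the origin on a cart in front of the work surface, level with it; the furniture and walls round the work are solid. World frame = base frame: x ahead of the robot, y to its left, z up, the work surface at z = 0. Lengths are in m, angles in rad, forces in N, time in s.
With the tool pointing down it reaches from about 0.25 to 0.775 m from the base axis. Payload 4 kg.
Tool frame: the origin (TCP) lies between the finger pads; the fingertips stand 25 mm ahead of it and the grasp point (between the pads) lies 6 mm ahead of it (robot.tip_reach is the distance from the TCP to the fingertips, in m); z points along the fingers, y is the line along which they close (so a half turn about z gives the same grasp; the last joint's range is limited). The gripper opens to 94 mm and grips with 3 to 60 N. Pads are 16 mm wide; open, the fingers measure 119 mm over their backs; the gripper's body (75 mm by 177 mm) begins 78 mm behind the grasp point.
Start: joints at [1.179, 0.087, 1.371, -0, 1.684, -0.103], TCP at [0.157, 0.527, 0.231] pointing down, gripper open.
Joint ranges: [-3.1, 3.1], [-0.76, 2.03], [0.27, 2.55], [-1.08, 4.22], [0.17, 2.65], [-2.57, 2.57]. Speed limits (rad/s): [2.79, 2.79, 3.14, 3.14, 3.14, 3.14].

### API

Orientations are given as [roll, pitch, yaw] about the fixed x, y, z axes, in that order (R = Rz(yaw) Ry(pitch) Rx(roll)).
In Python, from bench import sensors, snapshot, camera_info, ticket, robot gives the robot as it stands.
- The arm moves only by the tool arm_command, never from a script. Its argument "plan" is a list of rows, each an object with "grip": the closure, from -1 (fully open) to 1 (shut); "slide": the shift along the tool's x, y, z normalised to -1 to 1, where 1 is 500 mm, a list of three; "spin": the turn about the tool's z normalised to -1 to 1, where 1 is 5 degrees. A call has 1 to 10 rows; each row shifts and turns the commanded pose from where the row before left it, along the tool's axes as they then stand; what a row does not reach is not made up. A row lasts 1/8 s, in which the tool goes at most 62.5 mm and 10.7 degrees, less where a joint would pass 70% of its speed; a pose out of reach is approached as far as the arm can. A call with a number of a shift or a turn outside -1 to 1 is refused whole. A call with a gripper value outside its range is refused whole. The fingers move at their own pace and stop on an object; the grip force is fixed at half the most. Time passes only in rows, so rows that do not move let the fingers close. It gives the time, the measured TCP pose, the force, the opening and the grip force at its end, in the units of the state.
- sensors.get_obs(): the state, without advancing time (a new reading comes with each control period).
- snapshot(name): name is "side" or "top" or "wrist"; returns the picture (400x640x3 uint8, red, green, blue); there is no depth.
- camera_info(name): a dict with "fx", "fy", "cx", "cy" (pixels), "k1" (the pictures are not rectified: a ray, as slopes to the right and down, at radius r is drawn at 1 + k1 r^2 times it, then the intrinsics apply), "position" and "rotation" of the camera in the world. Camera axes: x right, y up, looking along -z (the intrinsics and any distortion apply to the point x, -y, -z); pixel columns grow to the right and rows downward; lengths in m; the calibration is good to about 2 mm. A picture is of the moment at which its call begins: read the wrist's pose just before it. camera_info takes no time and is no camera call; for the wrist camera it gives the pose at the moment of the call.
- ticket.close_job(): hands the job in; it is judged then, once.
The state is a dict: "time": time; "joint_positions": joint angles; "qvel": joint speeds; "joint_torque": joint torques, N m; "tool_pos": TCP position; "ee_rot": TCP orientation; "wrist_force": force on the tool from outside, world axes, zero at the start; "wrist_torque": the same for the moment, N m; "width": finger opening in m; "finger_force": force on a finger pad.
Only numpy, scipy, OpenCV 4.12 (cv2) and the standard library are available. Lean on these libraries where they do the work, as an engineer would, in place of code of your own. Each camera call takes 0.05 s, during which the arm holds its last target. There are 200 camera calls.

## Working session

There is one attempt and no reset: what is moved stays moved. The work goes in short steps, Python scripts to look and compute and a tool call to move; the robot and the scene stay as the last step left them, time stands still between calls to the robot, and variables do not carry over. Pictures are saved under pics/ and viewed, at most 10 in all, crops included, and the job is handed in when it is done.

Besides the shell and the picture viewer there is one more tool, called as name(argument=value, ...) on one line, values as JSON. arm_command: Moves the arm, as the interface text tells. Scaled input: -1 to 1 covers 500 mm each way for a shift and 5 degrees each way for a turn. Its arguments: {"type":"object","properties":{"plan":{"type":"array","items":{"type":"object","properties":{"grip":{"type":"number"},"slide":{"type":"array","items":{"type":"number"}},"spin":{"type":"number"}}}}},"required":["plan"]}

```bash
mkdir -p pics; cat > h.py <<'E'
import numpy as np, cv2
from bench import sensors, snapshot, camera_info, ticket, robot
def save(n,f): 
    im=snapshot(n); cv2.imwrite('pics/'+f,im[:,:,::-1]); return im
def ray(ci,u,v):
    d=np.array([(u-ci['cx'])/ci['fx'],(v-ci['cy'])/ci['fy']]); s=d.copy()
    for _ in range(20): s=d/(1+ci['k1']*(s@s))
    r=np.array(ci['rotation']).reshape(3,3)@np.array([s[0],-s[1],-1]); return np.array(ci['position']),r
def at(ci,u,v,z):
    p,r=ray(ci,u,v); return p+r*(z-p[2])/r[2]
E
python3 - <<'E'
from h import *
save('top','t0.png')
ci=camera_info('top');print(ci)
save('side','s0.png');print(camera_info('side'))
o=sensors.get_obs();print(o)
E
```

```text
{'fx': 502.5327453471528, 'fy': 502.5327453471528, 'cx': 319.5914632097446, 'cy': 202.7117334912107, 'k1': -0.04308890344548565, 'position': array([ 0.39490685, -0.01631958,  1.50132668]), 'rotation': array([ 0.11633528, -0.01127468, -1.57553682])}
{'fx': 391.9847641368702, 'fy': 391.9847641368702, 'cx': 323.53163732154553, 'cy': 201.3820396461083, 'k1': -0.04835551550533393, 'position': array([0.30452042, 0.74331836, 0.40137552]), 'rotation': array([ 1.19115159, -0.00313867, -2.84222923])}
{'time': 0.1, 'joint_positions': array([ 1.17888829e+00,  8.78853665e-02,  1.37208584e+00, -3.48670930e-05,
        1.68360350e+00, -1.03127527e-01]), 'qvel': array([-0.00128498, -0.00046959, -0.0030687 , -0.00036526, -0.00058548,
       -0.00048496]), 'joint_torque': array([ 2.72000594e-03, -3.41254735e+01, -3.03301263e+01,  7.19708833e-02,
        3.04988155e-02, -1.13277445e-04]), 'tool_pos': array([0.15649048, 0.52680478, 0.22942761]), 'ee_rot': array([-3.13961757e+00, -1.69572586e-04,  2.85280809e+00]), 'wrist_force': array([-0.41268622,  0.34813306,  0.44379379]), 'wrist_torque': array([-0.00062047, -0.03373373, -0.02538306]), 'finger_force': 0.0, 'width': 0.09397202854337422}
```

View pics/t0.png

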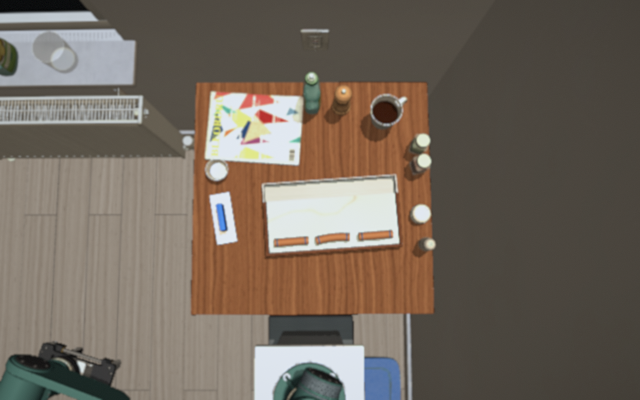

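View pics/s0.png

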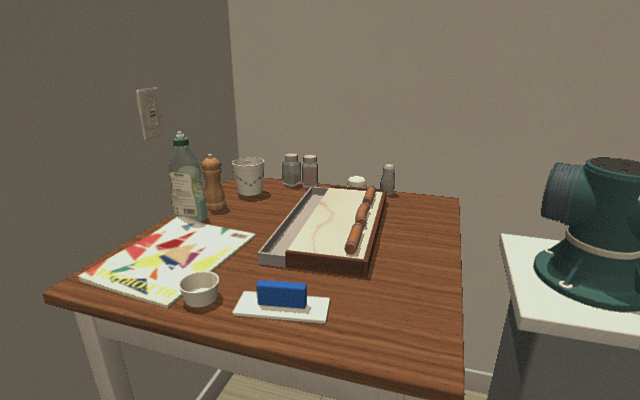

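The top view shows the smoother at about (222,218), the pins at (291,241), (332,238) and (376,236), the board from (263,183) to (399,250), and the ramekin at (217,171). The side view agrees.

```bash
cat >> h.py <<'E'
from scipy.spatial.transform import Rotation as Ro
def ray(ci,u,v):
    d=np.array([(u-ci['cx'])/ci['fx'],(v-ci['cy'])/ci['fy']]); s=d.copy()
    for _ in range(20): s=d/(1+ci['k1']*(s@s))
    return np.array(ci['position']),Ro.from_euler('xyz',ci['rotation']).apply([s[0],-s[1],-1])
def blobs(im,kind,amin=20):
    h=cv2.cvtColor(im,cv2.COLOR_RGB2HSV)
    m=cv2.inRange(h,*{'blue':((105,120,50),(130,255,255)),'pin':((3,130,120),(14,255,255))}[kind])
    n,l,s,c=cv2.connectedComponentsWithStats(m)
    out=[]
    for i in range(1,n):
        if s[i,4]>=amin:
            ys,xs=np.where(l==i); out.append((s[i].tolist(),c[i],cv2.minAreaRect(np.c_[xs,ys].astype(np.float32)),np.c_[xs,ys]))
    return out
E
python3 - <<'E'
from h import *
im=cv2.imread('pics/t0.png')[:,:,::-1].copy();ci=camera_info('top')
roi=im.copy(); roi[:,:195]=0; roi[:,430:]=0; roi[:180]=0; roi[256:]=0
for k,z in (('blue',.048),('pin',.048)):
    for s,c,r,p in blobs(roi,k):
        w=np.array([at(ci,u,v,z)[:2] for u,v in p]); m=w.mean(0)
        e=np.linalg.svd(w-m,full_matrices=False)[2][0]
        print(k,s,m.round(4),np.degrees(np.arctan2(e[1],e[0])).round(1),np.ptp((w-m)@e).round(3))
# plate & board corners
for u,v in ((210,195),(228,192),(237,241),(216,245)): print('plate',at(ci,u,v,.008)[:2].round(3))
x=cv2.resize(im[165:265,195:445],None,fx=3.2,fy=3.2,interpolation=cv2.INTER_CUBIC);cv2.imwrite('pics/c0.png',x[:,:,::-1])
E
```

```text
blue [217, 204, 9, 27, 153] [0.5241 0.2525] -169.6 0.077
pin [195, 180, 94, 76, 3881] [0.5214 0.2247] 171.9 0.253
pin [319, 180, 111, 76, 1896] [ 0.5188 -0.2848] 149.7 0.352
pin [364, 232, 25, 7, 138] [ 0.4701 -0.1951] 94.2 0.07
pin [320, 234, 25, 8, 140] [ 0.4638 -0.0702] -83.8 0.07
pin [279, 238, 25, 8, 141] [0.4528 0.0493] 94.6 0.07
pin [339, 248, 26, 3, 29] [ 0.4304 -0.1233] -86.1 0.072
pin [423, 251, 7, 5, 24] [ 0.4158 -0.3428] 115.8 0.021
plate [0.594 0.294]
plate [0.603 0.24 ]
plate [0.456 0.211]
plate [0.444 0.274]
```

View pics/c0.png

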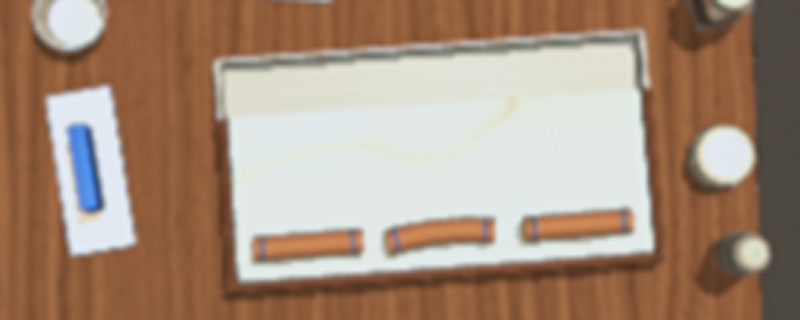

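The crop shows the middle pin visibly bowed at crop (440,233). I will still test all three by feel. Next I'll estimate the board frame and move over the smoother.

```bash
python3 - <<'E'
from h import *
ci=camera_info('top')
f=lambda x,y,z:at(ci,195+x/3.2-.35,165+y/3.2-.35,z)[:2]
a,b=f(218,60,.026),f(644,32,.026); c,d=f(240,281,.035),f(654,252,.035); g,h=f(228,116,.03),f(645,92,.03)
for n,p,q in(('wall',a,b),('frontin',c,d),('faredge',g,h)):
    print(n,p.round(4),q.round(4),'yaw',np.degrees(np.arctan2(-(p-q)[0],(p-q)[1])).round(2),'mid',((p+q)/2).round(4),'len',np.linalg.norm(p-q).round(3))
o=sensors.get_obs(); R=Ro.from_euler('xyz',o['ee_rot']);print(R.inv().apply(np.array([.524,.2525,.15])-o['tool_pos'])/.5)
E
```

```text
wall [0.6255 0.1346] [ 0.6508 -0.2619] yaw 3.64 mid [ 0.6381 -0.0637] len 0.397
frontin [0.4213 0.112 ] [ 0.4458 -0.265 ] yaw 3.72 mid [ 0.4335 -0.0765] len 0.378
faredge [0.5727 0.1245] [ 0.5938 -0.2609] yaw 3.13 mid [ 0.5832 -0.0682] len 0.386
[-0.86084642 -0.31625384  0.15933418]
```

arm_command(plan=[{"grip": -1, "slide": [-0.1076, -0.0395, 0.02], "spin": 0}, {"grip": -1, "slide": [-0.1076, -0.0395, 0.02], "spin": 0}, {"grip": -1, "slide": [-0.1076, -0.0395, 0.02], "spin": 0}, {"grip": -1, "slide": [-0.1076, -0.0395, 0.02], "spin": 0}, {"grip": -1, "slide": [-0.1076, -0.0395, 0.02], "spin": 0}, {"grip": -1, "slide": [-0.1076, -0.0395, 0.02], "spin": 0}, {"grip": -1, "slide": [-0.1076, -0.0395, 0.02], "spin": 0}, {"grip": -1, "slide": [-0.1076, -0.0395, 0.02], "spin": 0}, {"grip": -1, "slide": [0, 0, 0], "spin": 0}])

```text
time: 1.23
tool_pos: [0.5258, 0.2501, 0.1481]
ee_rot: [-3.139, -0.003, 2.847]
wrist_force: [-1.3, 0.8, -1.6]
width: 0.0938
finger_force: 0.0
```

arm_command(plan=[{"grip": -1, "slide": [0, 0, 0], "spin": -0.9}, {"grip": -1, "slide": [0, 0, 0], "spin": -0.9}, {"grip": -1, "slide": [0, 0, 0], "spin": -0.9}, {"grip": -1, "slide": [0, 0, 0], "spin": -0.9}, {"grip": -1, "slide": [0, 0, 0], "spin": -0.9}, {"grip": -1, "slide": [0, 0, 0], "spin": -0.9}, {"grip": -1, "slide": [0, 0, 0], "spin": 0}])

```text
time: 2.1
tool_pos: [0.5232, 0.2542, 0.1505]
ee_rot: [3.141, -0.001, -2.959]
wrist_force: [0.6, 0.0, -0.0]
width: 0.0939
finger_force: 0.0
```

```bash
python3 - <<'E'
from h import *
o=sensors.get_obs(); ci=camera_info('wrist'); im=save('wrist','w0.png')
print(o['tool_pos'],o['ee_rot'],np.degrees(o['ee_rot'][2]),o['wrist_force'])
for s,c,r,p in blobs(im,'blue',300):
    w=np.array([at(ci,u,v,.048)[:2] for u,v in p]); m=w.mean(0)
    e=np.linalg.svd(w-m,full_matrices=False)[2][0]
    print(s,m.round(4),np.degrees(np.arctan2(e[1],e[0])).round(2),np.ptp((w-m)@e).round(3),np.ptp((w-m)@[-e[1],e[0]]).round(3))
E
```

```text
[0.52318215 0.25416512 0.15049561] [ 3.14108197e+00 -5.34336192e-04 -2.95866578e+00] -169.51906229051457 [ 0.6382606   0.00871709 -0.01466788]
[309, 151, 21, 95, 1687] [0.5217 0.256 ] 10.08 0.081 0.017
```

View pics/w0.png

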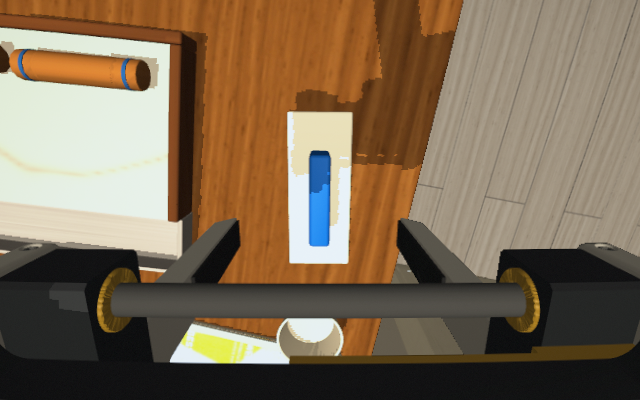

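The wrist view shows the fin at about (319,199), centred between the open fingers, and one pin at the upper left. Descending and gripping.

arm_command(plan=[{"grip": -1, "slide": [0.0023, 0.004, 0.06], "spin": 0}, {"grip": -1, "slide": [0, 0, 0.06], "spin": 0}, {"grip": -1, "slide": [0, 0, 0.06], "spin": 0}, {"grip": -1, "slide": [0, 0, 0.041], "spin": 0}, {"grip": -1, "slide": [0, 0, 0], "spin": 0}, {"grip": 1, "slide": [0, 0, 0], "spin": 0}, {"grip": 1, "slide": [0, 0, 0], "spin": 0}, {"grip": 1, "slide": [0, 0, 0], "spin": 0}, {"grip": 1, "slide": [0, 0, 0], "spin": 0}, {"grip": 1, "slide": [0, 0, 0], "spin": 0}])

```text
time: 3.4
tool_pos: [0.5228, 0.255, 0.0402]
ee_rot: [3.141, 0.0, -2.959]
wrist_force: [0.2, -0.8, 0.2]
width: 0.0472
finger_force: 0.0
```

arm_command(plan=[{"grip": 1, "slide": [0, 0, 0], "spin": 0}, {"grip": 1, "slide": [0, 0, -0.05], "spin": 0}, {"grip": 1, "slide": [0, 0, -0.1], "spin": 0}, {"grip": 1, "slide": [0, 0, -0.05], "spin": 0}, {"grip": 1, "slide": [0, 0, 0], "spin": 0.7}, {"grip": 1, "slide": [0, 0, 0], "spin": 0.65}, {"grip": 1, "slide": [0, 0, 0], "spin": 0}, {"grip": 1, "slide": [0, 0, 0], "spin": 0}])

```text
time: 4.4
tool_pos: [0.5227, 0.2549, 0.1398]
ee_rot: [-3.142, -0.0, -3.076]
wrist_force: [0.9, 0.0, 0.5]
width: 0.0001
finger_force: 0.0
```

```bash
cat > go.py <<'E'
import sys
from h import *
O=np.array([.508,-.0722]);Y=np.radians(3.7);C=np.array([[np.cos(Y),-np.sin(Y)],[np.sin(Y),np.cos(Y)]])
o=sensors.get_obs();R=Ro.from_euler('xyz',o['ee_rot'])
print('pos',o['tool_pos'].round(4),'yaw',np.degrees(o['ee_rot'][2]).round(2),'board',(C.T@(o['tool_pos'][:2]-O)).round(4),'F',o['wrist_force'].round(2),'T',o['wrist_torque'].round(3),o['width'],o['finger_force'])
if len(sys.argv)>3:
    x,y,z=map(float,sys.argv[1:4]);t=np.r_[O+C@[x,y],z]
    print('slide',(R.inv().apply(t-o['tool_pos'])/.5).round(4))
E
python3 go.py -0.085 0.125 0.12
```

```text
pos [0.5227 0.2549 0.1398] yaw -176.25 board [0.0357 0.3255] F [0.91 0.04 0.48] T [ 0.025 -0.068  0.028] 0.00014164447783403586 0.0
slide [ 0.2418 -0.4008  0.0397]
```

The fingers were still closing when I lifted, so the grasp was missed. I'll reopen, check the fin and retry.

arm_command(plan=[{"grip": -1, "slide": [0, 0, 0], "spin": -0.7}, {"grip": -1, "slide": [0, 0, 0], "spin": -0.65}, {"grip": -1, "slide": [0, 0, 0], "spin": 0}, {"grip": -1, "slide": [0, 0, 0], "spin": 0}, {"grip": -1, "slide": [0, 0, 0], "spin": 0}, {"grip": -1, "slide": [0, 0, 0], "spin": 0}, {"grip": -1, "slide": [0, 0, 0], "spin": 0}, {"grip": -1, "slide": [0, 0, 0], "spin": 0}, {"grip": -1, "slide": [0, 0, 0], "spin": 0}, {"grip": -1, "slide": [0, 0, 0], "spin": 0}])

```text
time: 5.65
tool_pos: [0.5227, 0.255, 0.14]
ee_rot: [3.142, 0.0, -2.959]
wrist_force: [0.1, -1.3, -0.3]
width: 0.0938
finger_force: 0.0
```

```bash
python3 - <<'E'
from h import *
o=sensors.get_obs(); ci=camera_info('wrist'); im=save('wrist','w1.png')
print(o['tool_pos'],np.degrees(o['ee_rot'][2]),o['width'])
for s,c,r,p in blobs(im,'blue',300):
    w=np.array([at(ci,u,v,.048)[:2] for u,v in p]); m=w.mean(0)
    e=np.linalg.svd(w-m,full_matrices=False)[2][0]
    print(s,m.round(4),np.degrees(np.arctan2(e[1],e[0])).round(2),np.ptp((w-m)@e).round(3),np.ptp((w-m)@[-e[1],e[0]]).round(3))
E
```

```text
[0.52274043 0.25497407 0.13997859] -169.54626817761542 0.09383583376245863
[308, 152, 22, 100, 1889] [0.5215 0.256 ] 10.52 0.082 0.017
```

arm_command(plan=[{"grip": -1, "slide": [0.002, 0.0024, 0.06], "spin": 0}, {"grip": -1, "slide": [0, 0, 0.06], "spin": 0}, {"grip": -1, "slide": [0, 0, 0.06], "spin": 0}, {"grip": 1, "slide": [0, 0, 0.02], "spin": 0}, {"grip": 1, "slide": [0, 0, 0], "spin": 0}, {"grip": 1, "slide": [0, 0, 0], "spin": 0}, {"grip": 1, "slide": [0, 0, 0], "spin": 0}, {"grip": 1, "slide": [0, 0, 0], "spin": 0}, {"grip": 1, "slide": [0, 0, 0], "spin": 0}, {"grip": 1, "slide": [0, 0, 0], "spin": 0}])

```text
time: 6.95
tool_pos: [0.5215, 0.256, 0.0401]
ee_rot: [3.141, 0.0, -2.959]
wrist_force: [-0.7, -0.0, -0.7]
width: 0.0274
finger_force: 0.0
```

arm_command(plan=[{"grip": 1, "slide": [0, 0, 0], "spin": 0}, {"grip": 1, "slide": [0, 0, 0], "spin": 0}, {"grip": 1, "slide": [0, 0, 0], "spin": 0}, {"grip": 1, "slide": [0, 0, 0], "spin": 0}, {"grip": 1, "slide": [0, 0, 0], "spin": 0}, {"grip": 1, "slide": [0, 0, 0], "spin": 0}])

```text
time: 7.7
tool_pos: [0.5215, 0.2558, 0.04]
ee_rot: [-3.141, -0.0, -2.959]
wrist_force: [1.1, -1.5, -0.3]
width: 0.0178
finger_force: 30.0
```

arm_command(plan=[{"grip": 1, "slide": [0, 0, -0.05], "spin": 0}, {"grip": 1, "slide": [0, 0, -0.1], "spin": 0}, {"grip": 1, "slide": [0, 0, -0.05], "spin": 0}, {"grip": 1, "slide": [0, 0, 0], "spin": 0.7}, {"grip": 1, "slide": [0, 0, 0], "spin": 0.66}, {"grip": 1, "slide": [0, 0, 0], "spin": 0}, {"grip": 1, "slide": [0, 0, 0], "spin": 0}])

```text
time: 8.57
tool_pos: [0.5212, 0.256, 0.1395]
ee_rot: [3.141, -0.001, -3.077]
wrist_force: [1.0, 1.1, -1.9]
width: 0.0179
finger_force: 30.0
```

```bash
python3 go.py -0.085 0.125 0.12
```

```text
pos [0.5212 0.256  0.1395] yaw -176.3 board [0.0344 0.3267] F [ 0.98  1.1  -1.9 ] T [0.002 0.021 0.033] 0.017894625142919132 29.993416965007782
slide [ 0.2388 -0.4034  0.0392]
```

arm_command(plan=[{"grip": 1, "slide": [0.04, -0.067, 0], "spin": 0}, {"grip": 1, "slide": [0.04, -0.067, 0], "spin": 0}, {"grip": 1, "slide": [0.04, -0.067, 0], "spin": 0}, {"grip": 1, "slide": [0.04, -0.067, 0], "spin": 0}, {"grip": 1, "slide": [0.04, -0.067, 0], "spin": 0}, {"grip": 1, "slide": [0.039, -0.068, 0], "spin": 0}, {"grip": 1, "slide": [0, 0, 0.039], "spin": 0}, {"grip": 1, "slide": [0, 0, 0.03], "spin": 0}, {"grip": 1, "slide": [0, 0, 0], "spin": 0}, {"grip": 1, "slide": [0, 0, 0], "spin": 0}])

```text
time: 9.82
tool_pos: [0.4155, 0.0476, 0.1058]
ee_rot: [3.141, 0.0, -3.077]
wrist_force: [0.0, 0.3, -0.6]
width: 0.0177
finger_force: 30.0
```

```bash
python3 go.py -0.085 0.125 0.10; python3 - <<'E'
from h import *
save('side','s1.png');im=save('wrist','w2.png')
s=cv2.imread('pics/s1.png');w=cv2.imread('pics/w2.png')
cv2.imwrite('pics/m1.png',np.vstack([cv2.resize(s[120:320,180:500],(640,400)),w[:200]])[:600])
E
```

```text
pos [0.4155 0.0476 0.1058] yaw -176.29 board [-0.0846  0.1255] F [ 0.01  0.25 -0.56] T [ 0.021 -0.007  0.02 ] 0.017729233056363976 29.993518888950348
slide [ 0.0008 -0.0011  0.0115]
```

View pics/m1.png

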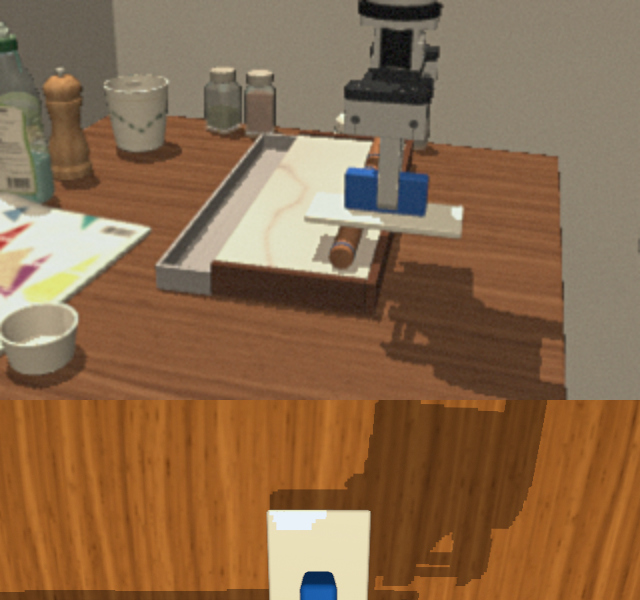

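The smoother is held level above the left pin, which shows at (345,245) with the plate at (385,213). Descending to contact.

arm_command(plan=[{"grip": 1, "slide": [0, 0, 0.012], "spin": 0}, {"grip": 1, "slide": [0, 0, 0.011], "spin": 0}, {"grip": 1, "slide": [0, 0, 0.002], "spin": 0}, {"grip": 1, "slide": [0, 0, 0], "spin": 0}])

```text
time: 10.42
tool_pos: [0.4156, 0.0474, 0.0934]
ee_rot: [3.141, 0.001, -3.078]
wrist_force: [0.0, -0.0, 1.0]
width: 0.0181
finger_force: 30.0
```

arm_command(plan=[{"grip": 1, "slide": [0, 0, 0.002], "spin": 0}, {"grip": 1, "slide": [0, 0, 0], "spin": 0}])

```text
time: 10.68
tool_pos: [0.4163, 0.0474, 0.0933]
ee_rot: [3.141, 0.003, -3.078]
wrist_force: [-0.8, 0.2, 6.2]
width: 0.018
finger_force: 30.0
```

arm_command(plan=[{"grip": 1, "slide": [-0.02, 0, -0.0005], "spin": 0}, {"grip": 1, "slide": [-0.02, 0, 0], "spin": 0}, {"grip": 1, "slide": [-0.02, 0, 0], "spin": 0}])

```text
time: 11.05
tool_pos: [0.4464, 0.0496, 0.0935]
ee_rot: [3.141, 0.003, -3.078]
wrist_force: [-0.4, 1.3, 7.1]
width: 0.0176
finger_force: 30.0
```

arm_command(plan=[{"grip": 1, "slide": [-0.02, 0, 0], "spin": 0}, {"grip": 1, "slide": [-0.02, 0, 0], "spin": 0}, {"grip": 1, "slide": [-0.02, 0, 0], "spin": 0}])

```text
time: 11.42
tool_pos: [0.4763, 0.0518, 0.0937]
ee_rot: [3.14, 0.003, -3.078]
wrist_force: [-0.9, 2.7, 6.5]
width: 0.0179
finger_force: 30.0
```

arm_command(plan=[{"grip": 1, "slide": [-0.02, 0, 0], "spin": 0}, {"grip": 1, "slide": [-0.02, 0, 0], "spin": 0}, {"grip": 1, "slide": [-0.02, 0, 0], "spin": 0}])

```text
time: 11.8
tool_pos: [0.5062, 0.054, 0.0938]
ee_rot: [3.14, 0.002, -3.078]
wrist_force: [-1.1, 2.9, 7.7]
width: 0.0176
finger_force: 30.0
```

arm_command(plan=[{"grip": 1, "slide": [-0.02, 0, 0], "spin": 0}, {"grip": 1, "slide": [-0.02, 0, 0], "spin": 0}, {"grip": 1, "slide": [-0.02, 0, 0], "spin": 0}])

```text
time: 12.18
tool_pos: [0.536, 0.0562, 0.094]
ee_rot: [3.139, 0.002, -3.078]
wrist_force: [-1.1, 4.3, 8.3]
width: 0.0179
finger_force: 30.0
```

arm_command(plan=[{"grip": 1, "slide": [-0.02, 0, 0], "spin": 0}, {"grip": 1, "slide": [-0.02, 0, 0], "spin": 0}, {"grip": 1, "slide": [-0.016, 0, 0], "spin": 0}, {"grip": 1, "slide": [0, 0, 0], "spin": 0}, {"grip": 1, "slide": [0, 0, 0], "spin": 0}])

```text
time: 12.8
tool_pos: [0.564, 0.0582, 0.0941]
ee_rot: [3.139, 0.003, -3.078]
wrist_force: [0.7, 3.5, 8.9]
width: 0.0177
finger_force: 30.0
```

```bash
python3 go.py; python3 - <<'E'
from h import *
im=save('side','s2.png')
cv2.imwrite('pics/m2.png',cv2.resize(im[140:300,200:480,::-1],(700,400)))
E
```

```text
pos [0.564  0.0582 0.0941] yaw -176.34 board [0.0643 0.1265] F [0.72 3.49 8.89] T [ 0.721  0.379 -0.167] 0.017728273798450423 30.009273290634155
```

View pics/m2.png

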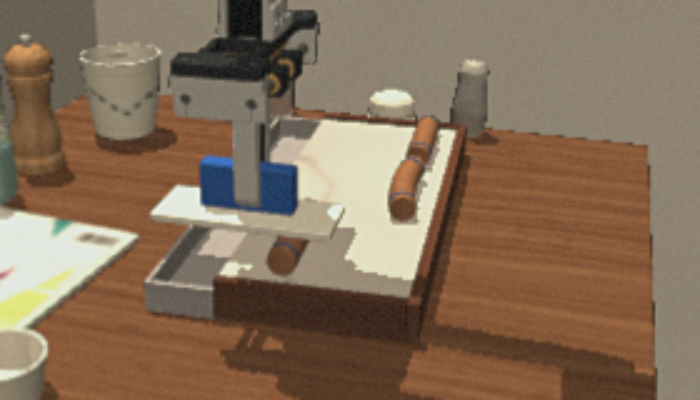

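The left pin rolled smoothly with about 0.7 mm of gradual drift, so it is straight. It now lies at about x = +28 mm, seen at (290,252). Lifting and going to the middle pin.

arm_command(plan=[{"grip": 1, "slide": [0, 0, -0.01], "spin": 0}, {"grip": 1, "slide": [0, 0, -0.04], "spin": 0}, {"grip": 1, "slide": [0, 0, -0.03], "spin": 0}, {"grip": 1, "slide": [0, 0, 0], "spin": 0}])

```text
time: 13.35
tool_pos: [0.5635, 0.0565, 0.1332]
ee_rot: [-3.141, 0.002, -3.078]
wrist_force: [-0.3, -0.5, -2.1]
width: 0.0181
finger_force: 30.0
```

```bash
python3 go.py -0.083 0.005 0.105
```

```text
pos [0.5635 0.0565 0.1332] yaw -176.36 board [0.0637 0.1248] F [-0.28 -0.55 -2.08] T [-0.017 -0.002  0.024] 0.01807150552619224 29.999091625213623
slide [ 0.2932 -0.2399  0.056 ]
```

arm_command(plan=[{"grip": 1, "slide": [0.0586, -0.048, 0], "spin": 0}, {"grip": 1, "slide": [0.0586, -0.048, 0], "spin": 0}, {"grip": 1, "slide": [0.0586, -0.048, 0], "spin": 0}, {"grip": 1, "slide": [0.0586, -0.048, 0], "spin": 0}, {"grip": 1, "slide": [0.0586, -0.048, 0], "spin": 0}, {"grip": 1, "slide": [0, 0, 0.03], "spin": 0}, {"grip": 1, "slide": [0, 0, 0.026], "spin": 0}, {"grip": 1, "slide": [0, 0, 0.009], "spin": 0}, {"grip": 1, "slide": [0, 0, 0.006], "spin": 0}, {"grip": 1, "slide": [0, 0, 0], "spin": 0}])

```text
time: 14.6
tool_pos: [0.4245, -0.072, 0.0965]
ee_rot: [3.141, -0.0, -3.077]
wrist_force: [0.2, 0.5, -1.9]
width: 0.0178
finger_force: 30.0
```

arm_command(plan=[{"grip": 1, "slide": [0, 0, 0.004], "spin": 0}, {"grip": 1, "slide": [0, 0, 0.004], "spin": 0}, {"grip": 1, "slide": [0, 0, 0], "spin": 0}])

```text
time: 14.98
tool_pos: [0.4248, -0.0724, 0.0934]
ee_rot: [-3.141, 0.002, -3.078]
wrist_force: [1.2, 0.5, 1.1]
width: 0.0178
finger_force: 30.0
```

arm_command(plan=[{"grip": 1, "slide": [0, 0, 0.001], "spin": 0}, {"grip": 1, "slide": [0, 0, 0], "spin": 0}])

```text
time: 15.22
tool_pos: [0.4251, -0.0724, 0.0933]
ee_rot: [-3.141, 0.002, -3.078]
wrist_force: [0.1, 1.0, 5.3]
width: 0.0175
finger_force: 30.0
```

arm_command(plan=[{"grip": 1, "slide": [-0.02, 0, 0], "spin": 0}, {"grip": 1, "slide": [-0.02, 0, 0], "spin": 0}])

```text
time: 15.48
tool_pos: [0.4455, -0.0705, 0.0942]
ee_rot: [3.14, 0.003, -3.078]
wrist_force: [-2.3, 3.6, 11.6]
width: 0.0178
finger_force: 30.0
```

arm_command(plan=[{"grip": 1, "slide": [-0.02, 0, 0], "spin": 0}])

```text
time: 15.6
tool_pos: [0.4558, -0.0696, 0.0945]
ee_rot: [3.14, 0.004, -3.078]
wrist_force: [-2.0, 4.6, 12.2]
width: 0.0178
finger_force: 30.0
```

The plate is lifting and the force is rising, so I'll ease up while rolling.

arm_command(plan=[{"grip": 1, "slide": [-0.02, 0, -0.003], "spin": 0}])

```text
time: 15.72
tool_pos: [0.4651, -0.0688, 0.095]
ee_rot: [3.14, 0.002, -3.077]
wrist_force: [-0.2, 2.4, 3.4]
width: 0.0179
finger_force: 30.0
```

arm_command(plan=[{"grip": 1, "slide": [-0.02, 0, -0.001], "spin": 0}])

```text
time: 15.85
tool_pos: [0.4748, -0.0682, 0.0948]
ee_rot: [3.139, 0.001, -3.078]
wrist_force: [-0.5, 3.1, 4.4]
width: 0.0177
finger_force: 30.0
```

arm_command(plan=[{"grip": 1, "slide": [-0.02, 0, 0], "spin": 0}])

```text
time: 15.98
tool_pos: [0.4847, -0.0677, 0.0945]
ee_rot: [3.14, 0.001, -3.078]
wrist_force: [-0.6, 3.1, 5.0]
width: 0.0181
finger_force: 30.0
```

arm_command(plan=[{"grip": 1, "slide": [-0.02, 0, 0], "spin": 0}, {"grip": 1, "slide": [-0.02, 0, 0], "spin": 0}])

```text
time: 16.23
tool_pos: [0.5043, -0.0672, 0.0939]
ee_rot: [3.141, -0.001, -3.078]
wrist_force: [-3.1, 3.8, 10.6]
width: 0.0177
finger_force: 30.0
```

arm_command(plan=[{"grip": 1, "slide": [-0.02, 0, 0], "spin": 0}])

```text
time: 16.35
tool_pos: [0.5143, -0.0663, 0.0954]
ee_rot: [3.141, -0.001, -3.078]
wrist_force: [-4.4, 4.4, 13.8]
width: 0.0182
finger_force: 30.0
```

arm_command(plan=[{"grip": 1, "slide": [-0.02, 0, 0], "spin": 0}])

```text
time: 16.48
tool_pos: [0.5249, -0.0653, 0.0966]
ee_rot: [3.14, 0.001, -3.078]
wrist_force: [-3.9, 5.9, 16.2]
width: 0.0181
finger_force: 30.0
```

arm_command(plan=[{"grip": 1, "slide": [-0.02, 0, -0.004], "spin": 0}])

```text
time: 16.6
tool_pos: [0.5349, -0.0645, 0.0977]
ee_rot: [3.14, 0.001, -3.078]
wrist_force: [-1.3, 4.9, 6.2]
width: 0.0181
finger_force: 30.0
```

arm_command(plan=[{"grip": 1, "slide": [-0.02, 0, 0], "spin": 0}])

```text
time: 16.73
tool_pos: [0.5451, -0.0636, 0.0979]
ee_rot: [3.139, 0.002, -3.078]
wrist_force: [-1.5, 6.0, 10.4]
width: 0.0175
finger_force: 30.0
```

```bash
python3 go.py; python3 - <<'E'
from h import *
im=save('side','s3.png')
cv2.imwrite('pics/m3.png',cv2.resize(im[140:300,200:480,::-1],(700,400)))
E
```

```text
pos [ 0.5451 -0.0636  0.0979] yaw -176.35 board [0.0376 0.0062] F [-1.53  6.04 10.43] T [ 1.325  0.538 -0.121] 0.017486266235263018 30.007119476795197
```

View pics/m3.png

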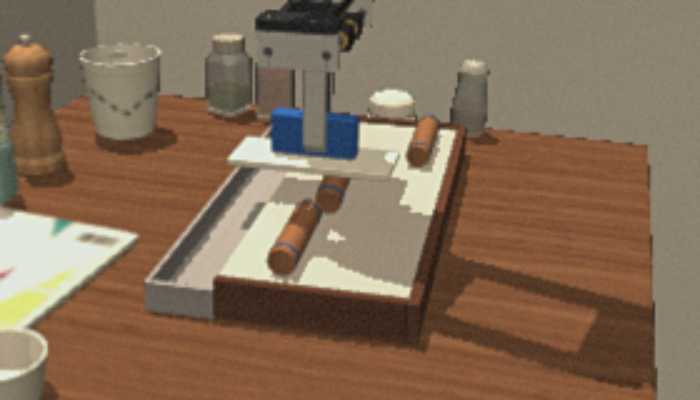

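The middle pin lifts the plate by more than 4 mm, so it is bowed. It shows at (332,190), ahead of its start. I'll keep rolling it toward the far edge.

arm_command(plan=[{"grip": 1, "slide": [-0.02, 0, -0.001], "spin": 0}])

```text
time: 16.9
tool_pos: [0.5548, -0.0631, 0.0978]
ee_rot: [3.14, 0.001, -3.078]
wrist_force: [-1.2, 4.0, 5.0]
width: 0.0178
finger_force: 30.0
```

arm_command(plan=[{"grip": 1, "slide": [-0.02, 0, 0], "spin": 0}])

```text
time: 17.02
tool_pos: [0.5648, -0.063, 0.0972]
ee_rot: [3.141, 0.001, -3.078]
wrist_force: [-0.9, 3.1, 3.8]
width: 0.018
finger_force: 30.0
```

arm_command(plan=[{"grip": 1, "slide": [-0.02, 0, 0.001], "spin": 0}])

```text
time: 17.15
tool_pos: [0.5746, -0.0629, 0.096]
ee_rot: [-3.141, -0.0, -3.078]
wrist_force: [-0.5, 2.8, 2.1]
width: 0.0177
finger_force: 30.0
```

arm_command(plan=[{"grip": 1, "slide": [-0.02, 0, 0.001], "spin": 0}])

```text
time: 17.27
tool_pos: [0.584, -0.0629, 0.0945]
ee_rot: [-3.14, -0.002, -3.078]
wrist_force: [0.7, 0.8, -2.5]
width: 0.018
finger_force: 30.0
```

arm_command(plan=[{"grip": 1, "slide": [0, 0, -0.04], "spin": 0}, {"grip": 1, "slide": [0.07, 0, 0], "spin": 0}, {"grip": 1, "slide": [0.07, 0, 0], "spin": 0}, {"grip": 1, "slide": [0.1, 0, 0], "spin": 0}, {"grip": 1, "slide": [0.1, 0, 0], "spin": 0}, {"grip": 1, "slide": [0, 0, 0], "spin": 0}])

```text
time: 18.02
tool_pos: [0.4105, -0.0735, 0.1135]
ee_rot: [-3.141, -0.005, -3.08]
wrist_force: [-0.2, 0.4, -1.8]
width: 0.018
finger_force: 30.0
```

```bash
python3 go.py -0.005 0.004 0.1; python3 - <<'E'
from h import *
from go import C,O
ci=camera_info('top');im=save('top','t1.png');roi=im.copy(); roi[:,:262]=0; roi[:,400:]=0; roi[:185]=0; roi[256:]=0
for s,c,r,p in blobs(roi,'pin'):
    w=np.array([at(ci,u,v,.048)[:2] for u,v in p]); m=w.mean(0);e=np.linalg.svd(w-m,full_matrices=False)[2][0]
    print(s,(C.T@(m-O)).round(4),np.degrees(np.arctan2(e[1],e[0])).round(1)-93.7)
E
```

```text
pos [ 0.4105 -0.0735  0.1135] yaw -176.45 board [-0.0974  0.005 ] F [-0.17  0.45 -1.83] T [ 0.02  -0.005 -0.01 ] 0.0180085027062728 29.999022781848907
slide [-0.1849 -0.0016  0.0261]
pos [ 0.4105 -0.0735  0.1135] yaw -176.45 board [-0.0974  0.005 ] F [-0.17  0.45 -1.83] T [ 0.02  -0.005 -0.01 ] 0.0180085027062728 29.999022781848907
[397, 185, 3, 31, 51] [ 0.051  -0.1957] 84.99999999999999
[317, 205, 25, 8, 135] [0.0402 0.0083] 2.0
[277, 212, 25, 8, 140] [0.0272 0.1267] -179.2
[262, 219, 3, 37, 55] [-0.0389  0.2073] -271.9
[364, 232, 25, 8, 140] [-0.0459 -0.1197] -178.9
[373, 249, 27, 7, 143] [-0.0993 -0.1494] -181.3
```

The pins are now at board x = +27 (left) and +40 (middle, bowed). I'll re-seat the plate and push the bowed one over.

arm_command(plan=[{"grip": 1, "slide": [-0.07, 0, 0], "spin": 0}, {"grip": 1, "slide": [-0.075, 0, 0], "spin": 0}, {"grip": 1, "slide": [-0.07, 0.004, 0], "spin": 0}, {"grip": 1, "slide": [0, 0, 0.024], "spin": 0}, {"grip": 1, "slide": [0, 0, 0.006], "spin": 0}, {"grip": 1, "slide": [0, 0, 0], "spin": 0}])

```text
time: 18.82
tool_pos: [0.5206, -0.0643, 0.0998]
ee_rot: [3.141, -0.002, -3.078]
wrist_force: [-0.6, 0.5, -1.2]
width: 0.0179
finger_force: 30.0
```

arm_command(plan=[{"grip": 1, "slide": [0, 0, 0.005], "spin": 0}, {"grip": 1, "slide": [0, 0, 0.003], "spin": 0}])

```text
time: 19.08
tool_pos: [0.5213, -0.0643, 0.0971]
ee_rot: [-3.141, 0.001, -3.078]
wrist_force: [-0.2, 0.2, -2.1]
width: 0.0177
finger_force: 30.0
```

arm_command(plan=[{"grip": 1, "slide": [0, 0, 0.004], "spin": 0}, {"grip": 1, "slide": [0, 0, 0.003], "spin": 0}, {"grip": 1, "slide": [0, 0, 0], "spin": 0}])

```text
time: 19.45
tool_pos: [0.5217, -0.0642, 0.0936]
ee_rot: [-3.142, 0.001, -3.078]
wrist_force: [0.7, -0.4, -0.4]
width: 0.0181
finger_force: 30.0
```

arm_command(plan=[{"grip": 1, "slide": [0, 0, 0.0015], "spin": 0}, {"grip": 1, "slide": [0, 0, 0], "spin": 0}])

```text
time: 19.7
tool_pos: [0.5222, -0.0642, 0.0935]
ee_rot: [-3.141, 0.002, -3.078]
wrist_force: [-0.1, 0.9, 3.7]
width: 0.0179
finger_force: 30.0
```

arm_command(plan=[{"grip": 1, "slide": [-0.02, 0, 0], "spin": 0}, {"grip": 1, "slide": [-0.02, 0, -0.002], "spin": 0}])

```text
time: 19.95
tool_pos: [0.5422, -0.0624, 0.0946]
ee_rot: [3.141, 0.002, -3.078]
wrist_force: [-0.7, 1.8, 4.8]
width: 0.0181
finger_force: 30.0
```

arm_command(plan=[{"grip": 1, "slide": [-0.02, 0, -0.001], "spin": 0}, {"grip": 1, "slide": [-0.02, 0, -0.001], "spin": 0}])

```text
time: 20.2
tool_pos: [0.5622, -0.0609, 0.0951]
ee_rot: [3.14, 0.001, -3.078]
wrist_force: [-0.4, 2.1, 4.9]
width: 0.0178
finger_force: 30.0
```

arm_command(plan=[{"grip": 1, "slide": [-0.02, 0, 0], "spin": 0}, {"grip": 1, "slide": [-0.02, 0, 0], "spin": 0}])

```text
time: 20.45
tool_pos: [0.582, -0.0595, 0.0946]
ee_rot: [3.14, 0.0, -3.078]
wrist_force: [-0.5, 3.1, 3.4]
width: 0.0176
finger_force: 30.0
```

arm_command(plan=[{"grip": 1, "slide": [-0.02, 0, 0], "spin": 0}])

```text
time: 20.58
tool_pos: [0.5918, -0.0594, 0.0942]
ee_rot: [3.141, -0.0, -3.078]
wrist_force: [0.1, 2.4, 2.4]
width: 0.0178
finger_force: 30.0
```

arm_command(plan=[{"grip": 1, "slide": [-0.02, 0, 0], "spin": 0}])

```text
time: 20.7
tool_pos: [0.6013, -0.0598, 0.0932]
ee_rot: [-3.14, -0.002, -3.078]
wrist_force: [-1.1, -0.2, -2.8]
width: 0.018
finger_force: 30.0
```

arm_command(plan=[{"grip": 1, "slide": [-0.02, 0, 0], "spin": 0}])

```text
time: 20.82
tool_pos: [0.611, -0.0592, 0.0928]
ee_rot: [-3.141, -0.003, -3.078]
wrist_force: [0.3, 0.8, -1.3]
width: 0.0179
finger_force: 30.0
```

Contact is lost, so the pin has probably dropped. I'll lift, move back to the right pin's approach and check with the top camera.

arm_command(plan=[{"grip": 1, "slide": [0, 0, -0.06], "spin": 0}, {"grip": 1, "slide": [0.08, 0, 0], "spin": 0}, {"grip": 1, "slide": [0.09, 0, 0], "spin": 0}, {"grip": 1, "slide": [0.09, 0, 0], "spin": 0}, {"grip": 1, "slide": [0.09, 0, 0], "spin": 0}, {"grip": 1, "slide": [0.04, 0, 0], "spin": 0}, {"grip": 1, "slide": [0, 0, 0], "spin": 0}])

```text
time: 21.7
tool_pos: [0.4157, -0.0713, 0.1241]
ee_rot: [-3.141, -0.001, -3.079]
wrist_force: [0.0, 0.1, -0.7]
width: 0.0178
finger_force: 30.0
```

```bash
python3 - <<'E'
from h import *
import sys; sys.argv=['go','-0.085','-0.120','0.1']
from go import C,O
ci=camera_info('top');im=save('top','t2.png');roi=im.copy(); roi[:,:267]=0; roi[:,396:]=0; roi[:180]=0; roi[245:]=0
for s,c,r,p in blobs(roi,'pin'):
    w=np.array([at(ci,u,v,.048)[:2] for u,v in p]); m=w.mean(0);e=np.linalg.svd(w-m,full_matrices=False)[2][0]
    print(s,(C.T@(m-O)).round(4),np.degrees(np.arctan2(e[1],e[0])).round(1)-93.7)
x=cv2.resize(im[165:265,195:445],None,fx=3.2,fy=3.2,interpolation=cv2.INTER_CUBIC);cv2.imwrite('pics/c2.png',x[:,:,::-1])
E
```

```text
pos [ 0.4157 -0.0713  0.1241] yaw -176.42 board [-0.0921  0.0068] F [ 0.02  0.06 -0.74] T [-0.004 -0.011  0.013] 0.017753201661478944 29.999011158943176
slide [-0.0147 -0.2536  0.0483]
[267, 180, 22, 2, 30] [0.1337 0.1587] -181.9
[315, 181, 24, 8, 149] [0.1108 0.0104] 0.0
[277, 212, 25, 8, 140] [0.0272 0.1267] -179.2
[364, 232, 25, 7, 133] [-0.0456 -0.1214] -0.7000000000000028
```

View pics/c2.png

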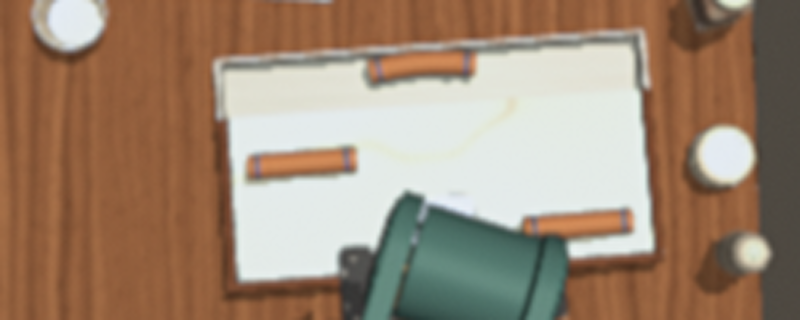

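The bowed pin lies in the tray at crop (420,67), the left pin is on the stone, and the right pin is still at its start. On to the right pin.

arm_command(plan=[{"grip": 1, "slide": [-0.003, -0.063, 0], "spin": 0}, {"grip": 1, "slide": [-0.004, -0.063, 0], "spin": 0}, {"grip": 1, "slide": [-0.004, -0.063, 0], "spin": 0}, {"grip": 1, "slide": [-0.004, -0.064, 0], "spin": 0}, {"grip": 1, "slide": [0, 0, 0.03], "spin": 0}, {"grip": 1, "slide": [0, 0, 0.022], "spin": 0}, {"grip": 1, "slide": [0, 0, 0.005], "spin": 0}, {"grip": 1, "slide": [0, 0, 0.003], "spin": 0}, {"grip": 1, "slide": [0, 0, 0], "spin": 0}])

```text
time: 22.88
tool_pos: [0.4324, -0.1963, 0.0948]
ee_rot: [-3.141, 0.001, -3.077]
wrist_force: [0.4, -0.6, -2.0]
width: 0.0182
finger_force: 30.0
```

arm_command(plan=[{"grip": 1, "slide": [0, 0, 0.003], "spin": 0}, {"grip": 1, "slide": [0, 0, 0], "spin": 0}])

```text
time: 23.12
tool_pos: [0.4325, -0.1967, 0.0935]
ee_rot: [-3.141, 0.001, -3.078]
wrist_force: [0.5, 0.0, 0.5]
width: 0.0176
finger_force: 30.0
```

arm_command(plan=[{"grip": 1, "slide": [0, 0, 0.0015], "spin": 0}, {"grip": 1, "slide": [0, 0, 0], "spin": 0}])

```text
time: 23.38
tool_pos: [0.433, -0.1967, 0.0933]
ee_rot: [-3.141, 0.002, -3.078]
wrist_force: [-0.1, 2.4, 4.4]
width: 0.0178
finger_force: 30.0
```

arm_command(plan=[{"grip": 1, "slide": [-0.02, 0, 0], "spin": 0}, {"grip": 1, "slide": [-0.02, 0, 0], "spin": 0}, {"grip": 1, "slide": [-0.02, 0, 0], "spin": 0}])

```text
time: 23.75
tool_pos: [0.4632, -0.1945, 0.0935]
ee_rot: [3.141, 0.002, -3.078]
wrist_force: [0.2, 2.1, 5.6]
width: 0.0176
finger_force: 30.0
```

arm_command(plan=[{"grip": 1, "slide": [-0.02, 0, 0], "spin": 0}, {"grip": 1, "slide": [-0.02, 0, 0], "spin": 0}, {"grip": 1, "slide": [-0.02, 0, 0], "spin": 0}])

```text
time: 24.12
tool_pos: [0.4932, -0.1924, 0.0937]
ee_rot: [3.141, 0.002, -3.078]
wrist_force: [0.5, 3.1, 7.2]
width: 0.018
finger_force: 30.0
```

arm_command(plan=[{"grip": 1, "slide": [-0.02, 0, 0], "spin": 0}, {"grip": 1, "slide": [-0.02, 0, 0], "spin": 0}, {"grip": 1, "slide": [-0.02, 0, 0], "spin": 0}])

```text
time: 24.5
tool_pos: [0.5231, -0.1902, 0.0938]
ee_rot: [3.141, 0.002, -3.078]
wrist_force: [-0.8, 2.7, 8.2]
width: 0.0178
finger_force: 30.0
```

arm_command(plan=[{"grip": 1, "slide": [-0.02, 0, 0], "spin": 0}, {"grip": 1, "slide": [-0.02, 0, 0], "spin": 0}, {"grip": 1, "slide": [-0.02, 0, 0], "spin": 0}])

```text
time: 24.88
tool_pos: [0.553, -0.1881, 0.0939]
ee_rot: [3.14, 0.002, -3.078]
wrist_force: [-0.5, 3.5, 8.3]
width: 0.0176
finger_force: 30.0
```

arm_command(plan=[{"grip": 1, "slide": [-0.02, 0, 0], "spin": 0}, {"grip": 1, "slide": [-0.02, 0, 0], "spin": 0}, {"grip": 1, "slide": [-0.016, 0, 0], "spin": 0}, {"grip": 1, "slide": [0, 0, 0], "spin": 0}, {"grip": 1, "slide": [0, 0, 0], "spin": 0}])

```text
time: 25.5
tool_pos: [0.581, -0.1861, 0.0941]
ee_rot: [3.14, 0.002, -3.078]
wrist_force: [0.6, 3.9, 7.8]
width: 0.0181
finger_force: 30.0
```

The right pin is also straight, as it lifted the plate by less than 1 mm. I'll take the smoother back to its original place.

arm_command(plan=[{"grip": 1, "slide": [0, 0, -0.01], "spin": 0}, {"grip": 1, "slide": [0, 0, -0.04], "spin": 0}, {"grip": 1, "slide": [0, 0, -0.05], "spin": 0}, {"grip": 1, "slide": [0, 0, 0], "spin": 0}])

```text
time: 26.0
tool_pos: [0.5808, -0.1881, 0.1438]
ee_rot: [-3.139, 0.003, -3.078]
wrist_force: [0.0, -0.3, -2.0]
width: 0.018
finger_force: 30.0
```

```bash
python3 go.py 0.0344 0.3267 0.140
```

```text
pos [ 0.5808 -0.1881  0.1438] yaw -176.36 board [ 0.0652 -0.1203] F [ 0.05 -0.27 -2.02] T [ 0.037 -0.003 -0.004] 0.017996664557273414 29.999054074287415
slide [0.0626 0.894  0.0053]
```

arm_command(plan=[{"grip": 1, "slide": [0.0063, 0.0894, 0], "spin": 0}, {"grip": 1, "slide": [0.0063, 0.0894, 0], "spin": 0}, {"grip": 1, "slide": [0.0063, 0.0894, 0], "spin": 0}, {"grip": 1, "slide": [0.0063, 0.0894, 0], "spin": 0}, {"grip": 1, "slide": [0.0063, 0.0894, 0], "spin": 0}, {"grip": 1, "slide": [0.0063, 0.0894, 0], "spin": 0}, {"grip": 1, "slide": [0.0063, 0.0894, 0], "spin": 0}, {"grip": 1, "slide": [0.0063, 0.0894, 0], "spin": 0}, {"grip": 1, "slide": [0.0063, 0.0894, 0], "spin": 0}, {"grip": 1, "slide": [0.0063, 0.0894, 0], "spin": 0}])

```text
time: 27.25
tool_pos: [0.5189, 0.2577, 0.14]
ee_rot: [-3.14, -0.003, -3.078]
wrist_force: [0.1, 0.3, -1.5]
width: 0.018
finger_force: 30.0
```

arm_command(plan=[{"grip": 1, "slide": [0, 0, 0], "spin": -0.7}, {"grip": 1, "slide": [0, 0, 0], "spin": -0.66}, {"grip": 1, "slide": [0, 0, 0.08], "spin": 0}, {"grip": 1, "slide": [0, 0, 0.08], "spin": 0}, {"grip": 1, "slide": [0, 0, 0.03], "spin": 0}, {"grip": 1, "slide": [0, 0, 0.008], "spin": 0}, {"grip": 1, "slide": [0, 0, 0], "spin": 0}, {"grip": 1, "slide": [0, 0, 0], "spin": 0}])

```text
time: 28.25
tool_pos: [0.5212, 0.2573, 0.0451]
ee_rot: [3.141, 0.004, -2.959]
wrist_force: [0.4, 0.2, -1.0]
width: 0.0177
finger_force: 30.0
```

arm_command(plan=[{"grip": 1, "slide": [0, 0, 0.008], "spin": 0}, {"grip": 1, "slide": [0, 0, 0.003], "spin": 0}, {"grip": 1, "slide": [0, 0, 0], "spin": 0}, {"grip": 1, "slide": [0, 0, 0], "spin": 0}])

```text
time: 28.75
tool_pos: [0.5213, 0.2573, 0.0399]
ee_rot: [3.141, 0.004, -2.959]
wrist_force: [0.9, 0.7, 5.4]
width: 0.0179
finger_force: 30.0
```

In contact with the table; releasing.

arm_command(plan=[{"grip": -1, "slide": [0, 0, 0], "spin": 0}, {"grip": -1, "slide": [0, 0, 0], "spin": 0}, {"grip": -1, "slide": [0, 0, 0], "spin": 0}, {"grip": -1, "slide": [0, 0, 0], "spin": 0}, {"grip": -1, "slide": [0, 0, 0], "spin": 0}, {"grip": -1, "slide": [0, 0, 0], "spin": 0}, {"grip": -1, "slide": [0, 0, 0], "spin": 0}, {"grip": -1, "slide": [0, 0, 0], "spin": 0}])

```text
time: 29.75
tool_pos: [0.52, 0.2569, 0.0378]
ee_rot: [3.142, 0.0, -2.959]
wrist_force: [0.0, -0.9, 0.2]
width: 0.093
finger_force: 0.0
```

arm_command(plan=[{"grip": -1, "slide": [0, 0, -0.08], "spin": 0}, {"grip": -1, "slide": [0, 0, -0.1], "spin": 0}, {"grip": -1, "slide": [0, 0, -0.1], "spin": 0}, {"grip": -1, "slide": [0, 0, 0], "spin": 0}, {"grip": -1, "slide": [0, 0, 0], "spin": 0}])

```text
time: 30.38
tool_pos: [0.5196, 0.2567, 0.1771]
ee_rot: [-3.142, -0.001, -2.959]
wrist_force: [-0.6, -0.1, -0.4]
width: 0.0944
finger_force: 0.0
```

```bash
python3 - <<'E'
from h import *
im=save('side','s4.png');t=save('top','t4.png')
a=cv2.resize(im[140:340,80:480,::-1],(600,300));b=cv2.resize(t[165:265,195:445,::-1],(600,240))
cv2.imwrite('pics/m4.png',np.vstack([a,b]))
E
```

```text
(no output)
```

View pics/m4.png

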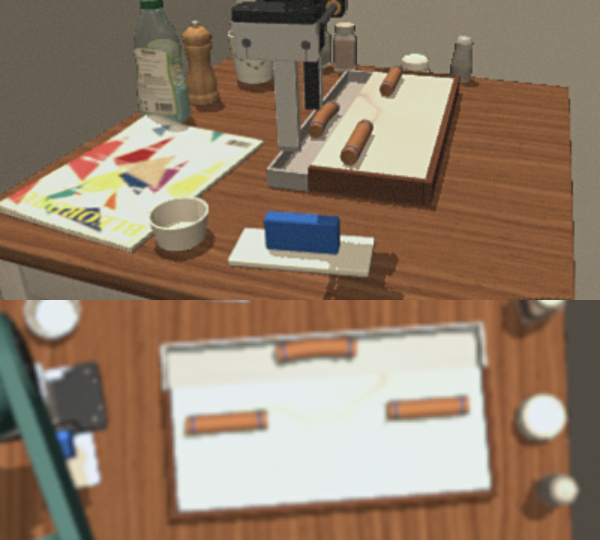

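The smoother lies flat at (300,245), the two straight pins are on the stone, the bowed one is in the tray, and the gripper is clear. Handing in.

```bash
python3 -c "
from bench import ticket
print(ticket.close_job())"
```

```text
the job is handed in; nothing more can be done
None
```

I tested all three pins and handed the job in: the bowed middle pin lies in the catch tray, the two straight ones are on the stone, and the smoother is flat on the table; the hand-in gave no verdict.

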